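# Show the base of the tall sample canister to the inspection camera

### The job

Finish packing the compost sample crate: first take the canister standing on the bench and set it upright on the floor of the crate's one empty cell (the one showing the rubber pad), letting go only once it is down. Then lift the tall canister out of its cell and hold it in the air in front of the inspection camera for the leak check, its flat base squarely facing the lens, centred on it and 12 cm away; finish while still holding it there, steady. Leave the other two canisters standing in their cells, do not touch the camera, and leave the stacked pots and the trowel where they are.

Things in the scene. Friction and masses are not known exactly. Their poses are not given: they have to be found in the camera images.
- crate: low wooden crate, fixed to the bench, 176 x 176 x 40 mm high, walls, dividers and floor 6 mm thick, two by two cells about 79 mm square inside, cell centres at x, y = +-42.5 mm in its frame; origin at the centre of its underside (on the bench), z up, x and y along its sides. It is placed and turned differently each time (turned up to 0.4 rad)
- pad: square black rubber pad 74 x 74 x 4 mm lying on the floor of the one empty cell, square with the crate; origin at the centre of its underside, 6 mm above the bench. A canister set down in that cell stands on it, its underside 10 mm above the bench. Which cell it is varies
- loose: the canister to be packed: a closed straight-sided aluminium cylinder 50 mm in diameter and 95 mm tall with a flush black lid (top 15 mm), about 0.2 kg, standing on the bench between the crate and the camera; origin at the centre of its flat base, z along its axis towards the lid
- tall: the tall canister to be shown: same make, 50 mm in diameter but 120 mm tall, about 0.26 kg, standing on the floor of one cell of the crate (which one varies), taller than its neighbours; origin at the centre of its flat base, z along its axis towards the lid
- tall_top (a point): centre of the tall canister's lid, 120 mm from its base along its axis
- short_a: canister like the loose one (50 mm diameter, 95 mm tall) already standing in a cell of the crate; stays there; origin at the centre of its base
- short_b: a second canister like it already standing in another cell; stays there; origin at the centre of its base
- camera: stand of the small inspection camera, fixed on the bench to the right: round foot 84 mm in diameter with a short post carrying the camera head, whole thing about 123 mm high; origin at the centre of the foot's underside, its -x axis points (horizontally) the way the camera looks. Its place and turn vary
- lens: the camera's head, a grey cylinder 48 mm in diameter and 56 mm long; origin at the centre of the front glass, 110 mm above the bench straight over the centre of the foot; z is the viewing direction, which looks up at 60 degrees above level and roughly towards the robot. The base of the tall canister belongs at z = 120 mm, x = y = 0 in this frame, with the canister's own z along this z (so the canister leans 30 degrees from upright, its base towards the lens and its lid away)
- pots: two stacked terracotta pots, 120 mm across and 126 mm high, at the left; origin at the centre of the underside; leave alone
- trowel: steel trowel with wooden handle, 315 mm long, 72 mm wide and 26 mm high, lying to the left of the crate; origin 140 mm from the handle's end, at bench level, x towards the blade; leave alone
Not all that is in view belongs to the job. Leave any pink or red look-alike of the tall alone.

How it is judged:
By the outcome, as a careful person would: the job done as asked, in the order asked, and still so for the second after the job is handed in, while the arm keeps its last pose, push and grip.
It also fails if it takes over 51 s, if anything falls off the work surface, if the arm or the gripper's body presses on something with over 40 N, if the wrist force passes 120 N, or if a joint passes its speed limit or range.

### The arm

A 7-joint arm with a two-finger parallel gripper is mounted at the origin on the work surface. World frame = base frame: x ahead of the robot, y to its left, z up, the work surface at z = 0. Lengths are in m, angles in rad, forces in N, time in s.
With the tool pointing down it reaches from about 0.425 to 0.925 m from the base axis. Payload 6.8 kg.
Tool frame: the origin (TCP) lies on the centre line of the jaws, within the pads' length; the fingertips stand 14 mm ahead of it and the grasp point (between the pads) lies 5 mm behind it (r.nose_length is the distance from the TCP to the fingertips, in m); z points along the fingers, y is the direction in which the jaws open and shut (so a half turn about z gives the same grasp; the last joint's range is limited). The gripper opens to 85 mm and grips with 20 to 120 N. Pads are 22 mm wide; open, the fingers measure 114 mm over their backs; the gripper's body (76 mm by 85 mm) begins 54 mm behind the grasp point. The pads swing forward as they close: fully open they stand 13 mm farther back than shut.
Start: joints at [1.158, 0.477, 0.022, 1.555, -0.011, 1.109, -0.083], TCP at [0.203, -0.644, 0.245] pointing down, gripper open.
Joint ranges: [-2.96, 2.96], [-0.34, 2.1], [-1.41, 1.46], [0.24, 2.44], [-1.37, 4.51], [0.17, 1.92], [-2.96, 2.96]. Speed limits (rad/s): [2.39, 2.39, 3.14, 3.14, 3.14, 3.14, 3.14].

### API

Orientations are given as a rotation vector (axis times angle).
In Python, from bench import r, imaging, look_for, outline_of gives the robot as it stands. The module is installed in compiled form; this text tells all that it offers.
- The arm moves only by the tool carry_out, never from a script. Its arguments are lists of equal length, an entry for each row: "offset": the shift along the tool's x, y, z as a fraction of full scale, a list of three; "turn": the turn, a rotation vector about the tool's x, y, z as a fraction of full scale, a list of three. A call has 1 to 8 rows; each row is the pose to reach, as a shift and turn from the pose commanded when the call began, along the tool's axes at that moment; what a row does not reach only later rows make up. Full scale, the value 1, is 0.5 m for a shift and 1.5 rad for a turn. A row lasts 1/10 s, in which the tool goes at most 50 mm and 8.59 degrees, less where a joint would pass 70% of its speed; a pose out of reach is approached as far as the arm can. A call with a number of a shift or a turn outside -1 to 1 is refused whole. A call with a gripper value outside its range is refused whole. "hand" is the closure, from 0 (fully open) to 1 (shut), set as the call begins (left out, the last holds). The fingers move at their own pace and stop on an object; "force" is the grip in N (left out, the last holds). Time passes only in rows, so rows that repeat a pose let the fingers close. It gives the time, the measured TCP pose, the force and the opening at its end, in the units of the state.
- r.get_obs(): the state, without advancing time (a new reading comes with each control period).
- imaging.grab_frame(name): name is "scene" or "side" or "wrist"; returns a dict with "pixels" (420x560x3 uint8, red, green, blue), "fx", "fy", "cx", "cy" (pixels), "R" (3x3) and "t" (3): a world point X has camera coordinates R X + t. Camera axes: x right, y down, z forward; pixel columns grow to the right and rows downward; lengths in m; the calibration is good to about 2 mm. A picture is of the moment at which its call begins. There is no depth.
- r.hand_in(): hands the job in, once; it reports no verdict.
Trained networks look in the newest picture that a camera, given by its name, has taken for a name from the list of things; names that differ only in an ending like _2 or _b are one class to them, and where a whole thing is asked for, a point or a joint stands for the part that bears it (a point fixed in the world has none). Each returns a list of dicts, best first, with "score" (0 to 1); they miss things now and then, are a little off and sometimes report something else, mostly with a low value. They report only what shows in the picture. A call takes as long as a camera call. They do not tell look-alikes from the thing itself.
- look_for(query, camera): "xyz" ([x, y, z] in m, in the coordinates of the camera as it stood for that picture, good to about 4 mm: the middle of the surface that is visible of it).
- outline_of(query, camera): "region" (420x560 bool, what is visible of it).
The state is a dict: "clock": time; "joints": joint angles; "qvel": joint speeds; "tau": joint torques, N m; "tcp_pos": TCP position; "orientation": TCP orientation; "contact_force": force on the tool from outside, world axes, zero at the start; "moment": the same for the moment, N m; "grip_width": finger opening in m.
Only numpy, scipy, OpenCV 4.12 (cv2) and the standard library are available. Lean on these libraries where they do the work, as an engineer would, in place of code of your own. Each camera call takes 0.05 s, during which the arm holds its last target. There are 200 camera calls.

## Working session

There is one attempt and no reset: what is moved stays moved. The work goes in short steps, Python scripts to look and compute and a tool call to move; the robot and the scene stay as the last step left them, time stands still between calls to the robot, and variables do not carry over. Pictures are saved under pics/ and viewed, about 8 in all and at most 12, crops included, and the job is handed in when it is done.

Besides the shell and the picture viewer there is one more tool, called after "Request:" by a JSON object that holds its "name" and its "arguments", one argument or row to a line. carry_out: Moves the arm, as the interface text tells. Shift numbers are shares of 0.5 m and turn numbers shares of 1.5 rad, none past 1 either way. Its arguments: {"type":"object","properties":{"offset":{"type":"array","items":{"type":"array","items":{"type":"number","minimum":-1,"maximum":1}}},"turn":{"type":"array","items":{"type":"array","items":{"type":"number","minimum":-1,"maximum":1}}},"hand":{"type":"number"},"force":{"type":"number"}},"required":["offset","turn"]}

```bash
mkdir -p pics
cat > h.py <<'E'
import numpy as np, cv2
from bench import r, imaging, look_for, outline_of
from scipy.spatial.transform import Rotation as Rn
def grab(n,save=None):
    f=imaging.grab_frame(n)
    if save: cv2.imwrite('pics/'+save,f['pixels'][:,:,::-1])
    return f
def proj(f,X):
    c=np.asarray(X)@np.array(f['R']).T+f['t']
    return np.stack([f['fx']*c[...,0]/c[...,2]+f['cx'],f['fy']*c[...,1]/c[...,2]+f['cy']],-1)
def ray(f,u,v,z):
    R=np.array(f['R']);o=-R.T@np.array(f['t'])
    d=R.T@np.array([(u-f['cx'])/f['fx'],(v-f['cy'])/f['fy'],1.])
    return o+d*(z-o[2])/d[2]
def cam2w(f,x): return np.array(f['R']).T@(np.array(x)-f['t'])
E
python3 - <<'E'
from h import *
np.set_printoptions(precision=3,suppress=True)
print(r.get_obs(), r.nose_length)
for n in ['scene','side']:
    f=grab(n,n+'0.png')
    print(n,'cam at',-np.array(f['R']).T@f['t'],f['fx'])
    for q in ['crate','pad','loose','tall','tall_top','short_a','camera','lens']:
        for d in look_for(q,n)[:5]:
            w=cam2w(f,d['xyz']); print(q,round(d['score'],2),w,proj(f,w))
a=cv2.imread('pics/scene0.png');b=cv2.imread('pics/side0.png')
E
```

```text
{'clock': 0.0, 'joints': array([ 1.158,  0.478,  0.022,  1.556, -0.012,  1.109, -0.083]), 'qvel': array([ 0.   ,  0.   , -0.001,  0.001, -0.001, -0.   ,  0.001]), 'tau': array([ -0.   , -59.645,   1.608, -28.119,   0.012,   0.01 ,   0.   ]), 'tcp_pos': array([ 0.202, -0.643,  0.244]), 'orientation': array([-3.103, -0.477,  0.001]), 'contact_force': array([ 0.428, -0.17 ,  0.206]), 'moment': array([-0.012, -0.017,  0.01 ]), 'grip_width': 0.08531485213519806} 0.014
scene cam at [ 1.28  -0.178  0.761] 414.48972963242795
crate 0.73 [0.611 0.058 0.024] [288.514 263.531]
crate 0.37 [ 0.613 -0.315  0.012] [131.276 302.053]
pad 0.74 [0.603 0.015 0.012] [270.863 268.384]
loose 0.59 [ 0.587 -0.166  0.07 ] [193.205 262.483]
tall 0.83 [0.561 0.111 0.11 ] [303.739 220.144]
tall 0.68 [0.429 0.116 0.082] [288.75  197.388]
tall 0.61 [0.419 0.02  0.076] [253.741 203.371]
tall_top 0.87 [0.557 0.109 0.107] [302.21  220.152]
tall_top 0.68 [0.427 0.115 0.079] [288.177 198.08 ]
short_a 0.67 [0.645 0.09  0.081] [307.005 253.428]
short_a 0.17 [0.435 0.45  0.087] [399.344 177.558]
camera 0.61 [ 0.612 -0.313  0.012] [132.606 301.801]
lens 0.8 [ 0.619 -0.324  0.102] [117.966 278.026]
side cam at [0.008 0.813 0.761] 380.73104839212647
crate 0.97 [0.546 0.118 0.025] [256.913 240.861]
loose 0.78 [ 0.555 -0.145  0.061] [298.419 189.571]
loose 0.34 [0.422 0.468 0.086] [208.262 329.261]
tall 0.98 [0.395 0.147 0.079] [295.556 250.405]
tall 0.91 [0.536 0.14  0.082] [254.207 231.204]
tall 0.64 [0.393 0.046 0.077] [314.328 231.011]
tall_top 0.96 [0.391 0.051 0.082] [313.915 230.822]
tall_top 0.83 [0.534 0.131 0.086] [256.67  228.575]
short_a 0.69 [0.616 0.114 0.072] [238.06  220.579]
short_a 0.65 [0.514 0.058 0.07 ] [276.402 221.802]
camera 0.96 [ 0.591 -0.311  0.026] [312.088 174.679]
camera 0.2 [ 0.552 -0.146  0.06 ] [299.556 189.896]
lens 0.71 [ 0.591 -0.31   0.097] [312.446 158.184]
lens 0.35 [0.422 0.469 0.09 ] [207.809 328.499]
```

View pics/scene0.png

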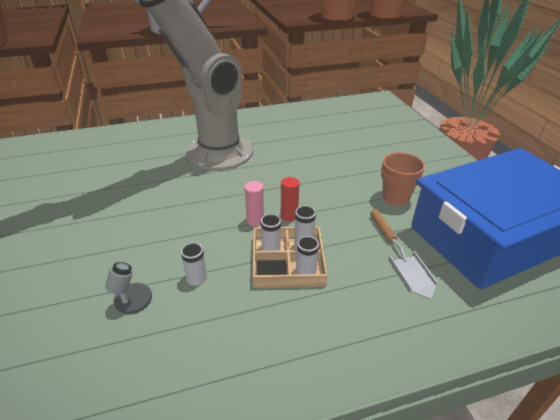

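View pics/side0.png

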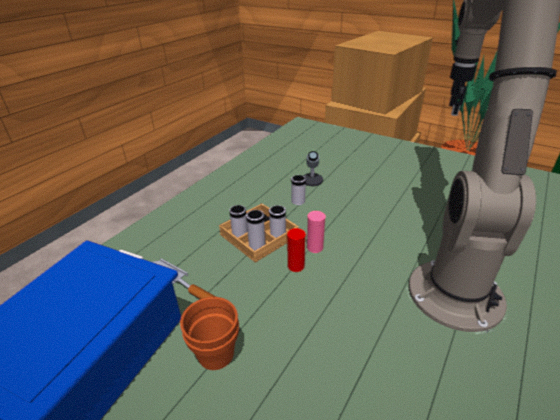

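The scene shows the tall candidates. The silver canister at (305,222) stands in the crate and is taller than its neighbours at (271,232) and (308,256), so it is the tall one. The pink (255,203) and red (290,199) ones stand outside the crate and are look-alikes. The pad cell is at (271,267) and the loose canister at (194,265). Next I'll fit silhouettes and check a crop.

```bash
cat >> h.py <<'E'
from scipy.optimize import minimize
t=np.linspace(0,2*np.pi,40,endpoint=False)
def cyl(p,az,h,rad=.025):
    az=np.array(az)/np.linalg.norm(az); a=np.cross(az,[.3,.9,.1]);a/=np.linalg.norm(a);b=np.cross(az,a)
    c=rad*(np.outer(np.cos(t),a)+np.outer(np.sin(t),b)); p=np.array(p)
    return np.vstack([p+c,p+c+h*az])
def hull(f,P,S=4):
    m=np.zeros((420*S,560*S),np.uint8)
    q=proj(f,P); h=cv2.convexHull(((q+.5)*S-.5).astype(np.float32).reshape(-1,1,2))
    cv2.fillConvexPoly(m,np.round(h*16).astype(np.int32),1,shift=4)
    return cv2.resize(m.astype(np.float32),(560,420),interpolation=cv2.INTER_AREA)
def box(x,y,yaw,h=.04,s=.088):
    c,sn=np.cos(yaw),np.sin(yaw)
    return np.array([[x+c*a-sn*b,y+sn*a+c*b,z] for a in(-s,s) for b in(-s,s) for z in(0,h)])
def fit(frames,masks,models,x0,d):
    # models(x)->list of point sets (union)
    def cost(x):
        e=0
        for f,m in zip(frames,masks):
            M=np.maximum.reduce([hull(f,P) for P in models(x)]); e+=np.abs(M-m).sum()/m.sum()
        return e
    s=np.vstack([x0]+[np.array(x0)+np.eye(len(x0))[i]*d[i] for i in range(len(x0))])
    q=minimize(cost,x0,method='Nelder-Mead',options=dict(initial_simplex=s,xatol=2e-4,fatol=1e-4,maxiter=150))
    return q.x,q.fun
def mask(q,n,uv):
    "outline_of result nearest to pixel uv"
    L=outline_of(q,n)
    L=sorted(L,key=lambda d:np.hypot(*(np.argwhere(d['region']).mean(0)[::-1]-uv)))
    return L[0]['region'].astype(np.float32) if L else None
E
python3 - <<'E'
from h import *
np.set_printoptions(precision=4,suppress=True)
F={n:grab(n) for n in('scene','side')}
uv={'loose':dict(scene=(193,264),side=(298,190)),'tall':dict(scene=(304,230),side=(256,230)),'a':dict(scene=(308,255),side=(238,220)),'b':dict(scene=(270,232),side=(277,221))}
M={}
for k,q,h,z,x0 in [('loose','loose',.095,0,(.575,-.155)),('tall','tall',.12,.006,(.545,.12)),('a','short_a',.095,.006,(.63,.1)),('b','short_a',.095,.006,(.53,.04))]:
    for n in F:
        M[k,n]=mask(q,n,uv[k][n]); print(k,n,M[k,n].sum(),np.argwhere(M[k,n]).mean(0)[::-1])
    for ns in (['scene'],['side'],['scene','side']):
        if k!='loose' : continue
        print(k,ns,fit([F[n] for n in ns],[M[k,n] for n in ns],lambda x:[cyl([x[0],x[1],z],[0,0,1],h)],x0,(.01,.01)))
C={n:mask('crate',n,dict(scene=(288,263),side=(257,240))[n]) for n in F}
P={n:mask('pad',n,(271,267)) for n in ['scene']}
print('pad',np.argwhere(P['scene']).mean(0)[::-1])
for n in F: C[n]=np.maximum.reduce([C[n]]+[M[k,n] for k in('tall','a','b')]+([P[n]] if n in P else []))
def mod(x): return [box(*x[:3]),cyl([x[3],x[4],.006],[0,0,1],.12),cyl([x[5],x[6],.006],[0,0,1],.095),cyl([x[7],x[8],.006],[0,0,1],.095)]
x,e=fit(list(F.values()),[C[n] for n in F],lambda x:[box(*x)]+mod([*x,.545,.12,.63,.1,.53,.04])[1:],[.585,.07,.15],(.01,.01,.1)); print(x,e)
x,e=fit(list(F.values()),[C[n] for n in F],mod,[*x,.545,.12,.63,.1,.53,.04],[.01,.01,.1]+[.01]*6); print(x,e)
f=F['scene'];im=cv2.resize(f['pixels'][170:320,160:360,::-1],None,fx=4,fy=4,interpolation=cv2.INTER_CUBIC)
for P in mod(x):
    hh=cv2.convexHull(((proj(f,P)-[160,170]+.5)*4).astype(np.int32)); cv2.polylines(im,[hh],True,(0,255,255))
cv2.imwrite('pics/c1.png',im)
f=grab('wrist');print('wrist cam',-np.array(f['R']).T@f['t'],np.array(f['R'])[2],f['fx'])
E
```

```text
loose scene 800.0 [193.665  263.4425]
loose side 447.0 [297.6085 189.1499]
loose ['scene'] (array([ 0.5675, -0.1644]), np.float64(0.10609374940395355))
loose ['side'] (array([ 0.5676, -0.1622]), np.float64(0.09004474431276321))
loose ['scene', 'side'] (array([ 0.5679, -0.1642]), np.float64(0.20342963933944702))
tall scene 639.0 [303.6698 222.7621]
tall side 580.0 [255.0534 229.15  ]
a scene 757.0 [306.9115 255.0317]
a side 424.0 [238.1557 220.2854]
b scene 720.0 [270.0764 232.0292]
b side 466.0 [276.9979 219.8991]
pad [270.6754 266.8889]
[ 0.5778  0.067  -0.2656] 0.16731038689613342
[ 0.5778  0.0671 -0.2651  0.5501  0.1175  0.6224  0.103   0.5258  0.037 ] 0.14264769852161407
wrist cam [ 0.2758 -0.6219  0.3727] [-0.2859 -0.0899 -0.954 ] 345.4243036679688
```

View pics/c1.png

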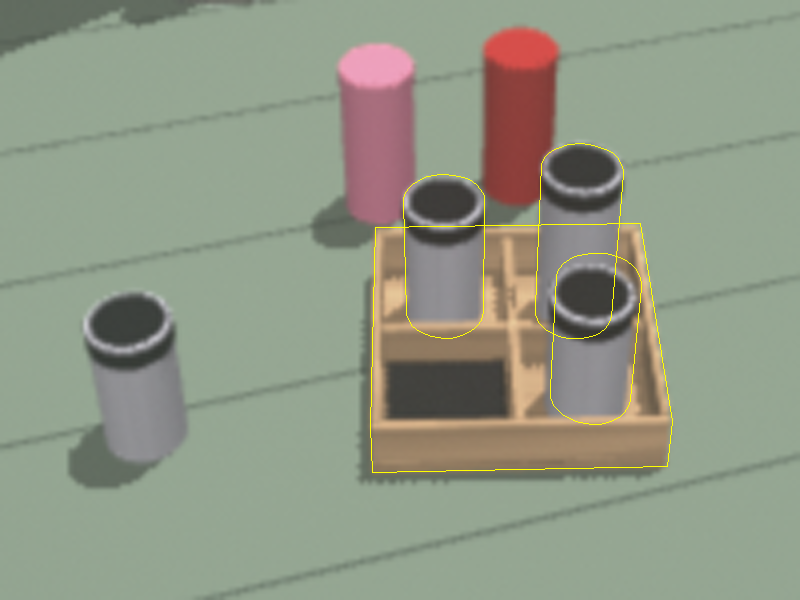

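The overlay matches: the crate is at (0.578, 0.067), yaw -0.265. The tall canister is in the back-left cell (crop 580,240) and the pad is in the front cell (crop 445,390). The loose canister is near (0.568, -0.164). I'll go above it now.

```bash
cat >> h.py <<'E'
def down(h,tilt=None):
    "tool z down, tool x heading h"
    c,s=np.cos(h),np.sin(h); return Rn.from_matrix(np.array([[c,s,0],[s,-c,0],[0,0,-1.]]))
def go(pos,rot,frm=None):
    o=r.get_obs(); p,R=(o['tcp_pos'],Rn.from_rotvec(o['orientation'])) if frm is None else frm
    d=R.inv().apply(np.array(pos)-p)/.5; w=(R.inv()*rot).as_rotvec()/1.5
    print('offset',d.round(4),'turn',w.round(4),'rows',np.linalg.norm(d)*10,np.linalg.norm(w)*1.5/.15)
E
python3 -c "
from h import *
go([.568,-.164,.22],down(.52))"
```

```text
offset [ 0.9852 -0.6962  0.0507] turn [ 0.     -0.     -0.1435] rows 12.074199699861046 1.434712451597255
```

Request:
{"name": "carry_out", "arguments": {
  "offset": [
    [0.985,-0.696,0.05],
    [0.985,-0.696,0.05],
    [0.985,-0.696,0.05],
    [0.985,-0.696,0.05],
    [0.985,-0.696,0.05],
    [0.985,-0.696,0.05],
    [0.985,-0.696,0.05],
    [0.985,-0.696,0.05]
  ],
  "turn": [
    [0,0,-0.1435],
    [0,0,-0.1435],
    [0,0,-0.1435],
    [0,0,-0.1435],
    [0,0,-0.1435],
    [0,0,-0.1435],
    [0,0,-0.1435],
    [0,0,-0.1435]
  ],
  "hand": 0,
  "force": 40
}}

```text
clock: 2.4
tcp_pos: [0.4457, -0.3244, 0.229]
orientation: [3.035, 0.807, 0.001]
contact_force: [0.9, -1.1, 0.4]
grip_width: 0.0856
```

```bash
python3 -c "
from h import *
print(r.get_obs()['joints'].round(3))
f=grab('wrist','w1.png')
for q in ['camera','lens','loose']: 
  for d in look_for(q,'wrist')[:3]: w=cam2w(f,d['xyz']);print(q,d['score'],w,proj(f,w))
go([.568,-.164,.22],down(.52))"
```

```text
[ 0.666  0.299 -0.182  1.862  0.065  0.985 -0.595]
camera 0.79 [ 0.58513686 -0.31801064  0.01059359] [347.38412361  48.40933163]
lens 0.94 [ 0.59229698 -0.32452879  0.10724532] [390.46246628  20.54247712]
loose 0.47 [ 0.54716762 -0.17960412  0.00847183] [192.89982627   4.6663241 ]
offset [ 0.3726 -0.156   0.0178] turn [ 0.0001 -0.0001  0.0024] rows 4.043254922730709 0.02386852876427047
```

Request:
{"name": "carry_out", "arguments": {
  "offset": [
    [0.373,-0.156,0.018],
    [0.373,-0.156,0.018],
    [0.373,-0.156,0.018],
    [0.373,-0.156,0.018],
    [0.373,-0.156,0.018],
    [0.373,-0.156,0.018]
  ],
  "turn": [
    [0,0,0.0024],
    [0,0,0.0024],
    [0,0,0.0024],
    [0,0,0.0024],
    [0,0,0.0024],
    [0,0,0.0024]
  ]
}}

```text
clock: 3.2
tcp_pos: [0.568, -0.1658, 0.2195]
orientation: [3.037, 0.804, -0.001]
contact_force: [0.0, -0.4, -0.3]
grip_width: 0.0855
```

Run:
```python
from h import *
print(r.get_obs()['tcp_pos'],r.get_obs()['joints'].round(3))
f=grab('wrist','w2.png')
for q in ['camera','lens','loose']: 
  for d in outline_of(q,'wrist')[:2]:
    c=np.argwhere(d['region']).mean(0)[::-1];print(q,d['score'],c,d['region'].sum())
m=mask('loose','wrist',proj(f,np.array([.568,-.164,.09])))
x,e=fit([f],[m],lambda x:[cyl([x[0],x[1],0],[0,0,1],.095)],(.568,-.164),(.01,.01));print(x,e)
h=cv2.convexHull(proj(f,cyl([*x,0],[0,0,1],.095)).astype(np.int32));im=f['pixels'][:,:,::-1].copy();cv2.polylines(im,[h],True,(0,255,255));cv2.imwrite('pics/w2.png',im)
```

```text
[ 0.56803323 -0.16578171  0.21948697] [ 0.377  0.38  -0.254  1.774  0.111  1.002 -0.973]
camera 0.86 [435.13814941 244.98874164] 8527
lens 0.87 [464.75378691 264.37560976] 3895
loose 0.78 [277.46640701 198.34371957] 4108
[ 0.56873121 -0.16509487] 0.020813047885894775
```

View pics/w2.png

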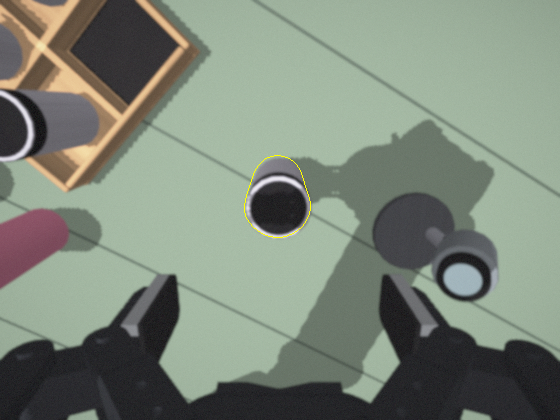

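The picture shows the loose canister at (278,200) with the fit hugging it, the inspection camera at (440,250), and the pad at (125,45). I'll fit the camera from this frame, then descend.

```bash
cat >> h.py <<'E'
def view(yaw): return np.array([-np.cos(yaw)*.5,-np.sin(yaw)*.5,np.sqrt(.75)])
def lensm(x): return [cyl([x[0],x[1],.11],-view(x[2]),.056,.024)]
E
python3 - <<'E'
from h import *
np.set_printoptions(precision=4,suppress=True)
fs,ms=[],[]
for n,uv in [('wrist',(463,265)),('scene',(120,277)),('side',(312,158))]:
    f=grab(n);m=mask('lens',n,uv); fs.append(f);ms.append(m);print(n,m.sum(),np.argwhere(m).mean(0)[::-1])
for i in ([0],[0,1],[0,1,2]):
  for y0 in(-.4,.4):print(i,fit([fs[k] for k in i],[ms[k] for k in i],lensm,(.6,-.32,y0),(.01,.01,.3)))
m=mask('camera','wrist',(435,245))
print(fit(fs[:1],[m],lambda x:lensm(x)+[cyl([x[0],x[1],0],[0,0,1],.008,.042)],(.6,-.32,0),(.01,.01,.3)))
# crate+pad direct
p=mask('pad','wrist',(125,45));
def pm(x):
    c,s=np.cos(x[2]),np.sin(x[2]); return [np.array([[x[0]+c*a-s*b,x[1]+s*a+c*b,z] for a in(-.037,.037) for b in(-.037,.037) for z in (.01,)])]
print('pad',fit(fs[:1],[p],pm,(.608,.015,-.265),(.01,.01,.1)))
go([.5687,-.165,.068],down(.52))
E
```

```text
wrist 3842.0 [463.6765 260.9531]
scene 699.0 [118.7153 277.6753]
side 192.0 [312.1198 159.0938]
[0] (array([ 0.6   , -0.3105, -1.4067]), np.float64(0.06864914298057556))
[0] (array([ 0.6   , -0.3105, -1.406 ]), np.float64(0.06860034167766571))
[0, 1] (array([ 0.5998, -0.3109, -1.3975]), np.float64(0.20780956745147705))
[0, 1] (array([ 0.5993, -0.311 , -1.3733]), np.float64(0.20827442407608032))
[0, 1, 2] (array([ 0.5965, -0.3113, -1.2425]), np.float64(0.42135143280029297))
[0, 1, 2] (array([ 0.5981, -0.3115, -1.3183]), np.float64(0.42127272486686707))
(array([ 0.5923, -0.315 , -0.1312]), np.float64(0.12661944329738617))
pad (array([ 0.6087,  0.0184, -0.2631]), np.float64(0.08455771207809448))
offset [ 0.0023 -0.0003  0.3035] turn [ 0.0001  0.     -0.0024] rows 3.0353123216862254 0.024088226767635258
```

Run:
```python
from h import *
np.set_printoptions(precision=4,suppress=True)
f=grab('wrist','w3.png')
print('foot',ray(f,413,230,.006),'glass',ray(f,463,279,.11))
im=f['pixels'][170:330,350:530,::-1].copy();S=4
im=cv2.resize(im,None,fx=S,fy=S,interpolation=cv2.INTER_CUBIC)
for x,col in (((.6,-.3105,-1.406),(0,255,255)),((.5923,-.315,-.1312),(0,0,255))):
    for P in lensm(x)+[cyl([x[0],x[1],0],[0,0,1],.008,.042)]:
        cv2.polylines(im,[cv2.convexHull(((proj(f,P)-[350,170]+.5)*S).astype(np.int32))],True,col)
    for k in (0,1):
        P=cyl([x[0],x[1],.11],-view(x[2]),.056,.024)[:40]; cv2.polylines(im,[((proj(f,P)-[350,170]+.5)*S).astype(np.int32)],True,col)
cv2.imwrite('pics/w3.png',im)
```

```text
foot [ 0.5936 -0.3144  0.006 ] glass [ 0.5924 -0.315   0.11  ]
```

View pics/w3.png

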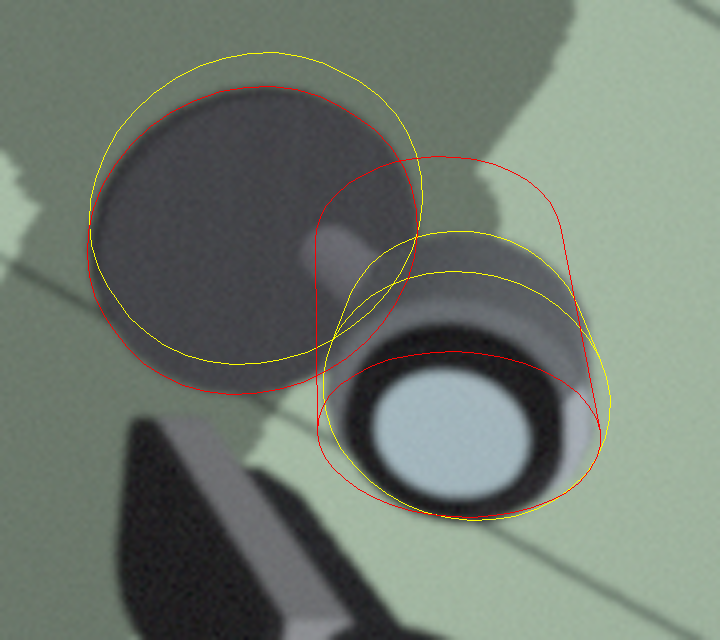

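Run:
```python
from h import *
np.set_printoptions(precision=4,suppress=True)
f=grab('wrist');g=f['pixels'].astype(int).min(2)
def comp(m,uv):
    n,l=cv2.connectedComponents(m.astype(np.uint8)); return (l==l[uv[1],uv[0]])
roi=np.zeros(g.shape,bool);roi[245:305,425:505]=1
gl=comp((g>110)&roi,(463,279)).astype(np.float32)
dk=comp(((g<55)&roi)|(gl>0),(463,279)).astype(np.float32)
def disc(x): return [cyl([x[0],x[1],.11],view(x[2]),1e-4,x[3])]
for nm,m,r0 in(('glass',gl,.014),('ring',dk,.02)):
    for y0 in (-1.2,-.6,0):
        x,e=fit([f],[m],disc,(.593,-.315,y0,r0),(.004,.004,.3,.003));print(nm,m.sum(),x,e)
# whole head, position fixed, free length
L=mask('lens','wrist',(463,262))
for y in np.arange(-1.5,.4,.2):
    q=min((np.abs(hull(f,cyl(np.array([.593,-.3147,.11])-0*view(y),-view(y),l,.024))-L).sum()/L.sum(),l) for l in(.03,.04,.056)); print(round(y,2),q)
```

```text
glass 948.0 [ 0.5927 -0.3138 -1.0024  0.013 ] 0.027030590921640396
glass 948.0 [ 0.5927 -0.3139 -1.0879  0.0129] 0.024920886382460594
glass 948.0 [ 0.5926 -0.3139 -1.069   0.0129] 0.02604166604578495
ring 1867.0 [ 0.5951 -0.3125 -1.6955  0.0181] 0.11385243386030197
ring 1867.0 [ 0.595  -0.3124 -1.5974  0.0181] 0.11401981860399246
ring 1867.0 [ 0.595  -0.3124 -1.3672  0.0185] 0.12121719121932983
-1.5 (np.float32(0.36382514), 0.056)
-1.3 (np.float32(0.26412314), 0.056)
-1.1 (np.float32(0.18066828), 0.056)
-0.9 (np.float32(0.16851065), 0.04)
-0.7 (np.float32(0.14872876), 0.04)
-0.5 (np.float32(0.12189323), 0.03)
-0.3 (np.float32(0.104790136), 0.03)
-0.1 (np.float32(0.12536457), 0.03)
0.1 (np.float32(0.1730757), 0.03)
0.3 (np.float32(0.23311882), 0.03)
```

Run:
```python
from h import *
f=grab('wrist')
for u,v in((318,248),(330,245)):
    d=ray(f,350+u/4,170+v/4,.01)-[.593,-.3147,0];print(d,np.arctan2(d[1],d[0]))
go([.5687,-.165,.068],down(.52))
```

```text
[ 0.00780231 -0.01368209  0.01      ] -1.0525339874019002
[ 0.01001615 -0.01589325  0.01      ] -1.008456157885809
offset [ 0.002  -0.      0.3034] turn [-0.      0.     -0.0022] rows 3.0345563203623085 0.022417146515951118
```

The post's offset and the glass ellipse both give a camera yaw of about -1.05. I'll refine that later and descend on the loose canister now.

Request:
{"name": "carry_out", "arguments": {
  "offset": [
    [0.002,0,0.1],
    [0.002,0,0.2],
    [0.002,0,0.26],
    [0.002,0,0.3034],
    [0.002,0,0.3034],
    [0.002,0,0.3034]
  ],
  "turn": [
    [0,0,-0.002],
    [0,0,-0.002],
    [0,0,-0.002],
    [0,0,-0.002],
    [0,0,-0.002],
    [0,0,-0.002]
  ]
}}

```text
clock: 4.65
tcp_pos: [0.569, -0.165, 0.0684]
orientation: [-3.036, -0.807, 0.0]
contact_force: [0.4, 0.8, 1.6]
grip_width: 0.0856
```

Request:
{"name": "carry_out", "arguments": {
  "offset": [
    [0,0,0],
    [0,0,0],
    [0,0,0],
    [0,0,0],
    [0,0,0],
    [0,0,0],
    [0,0,0],
    [0,0,0]
  ],
  "turn": [
    [0,0,0],
    [0,0,0],
    [0,0,0],
    [0,0,0],
    [0,0,0],
    [0,0,0],
    [0,0,0],
    [0,0,0]
  ],
  "hand": 1,
  "force": 40
}}

```text
clock: 5.45
tcp_pos: [0.5696, -0.1651, 0.0695]
orientation: [3.035, 0.807, 0.003]
contact_force: [-1.5, 1.2, 7.3]
grip_width: 0.0491
```

Run:
```python
from h import *
o=r.get_obs();print(o['tcp_pos'],o['grip_width'],o['contact_force'])
go(o['tcp_pos']+[0,0,.14],down(.52))
R=down(.52);z=o['tcp_pos']+[0,0,.14]
t=np.array([.6085,.017,z[2]]); print((R.inv().apply(t-z)/.5).round(4))
```

```text
[ 0.56957383 -0.16511697  0.06954348] 0.04909028532208279 [-1.49085267  1.22055951  7.25939633]
offset [ 0.0005  0.0004 -0.28  ] turn [ 0.001  -0.0011 -0.0003] rows 2.8 0.01509544688816236
[ 0.2485 -0.2774  0.    ]
```

Request:
{"name": "carry_out", "arguments": {
  "offset": [
    [0,0,-0.1],
    [0,0,-0.2],
    [0,0,-0.28],
    [0.1,-0.11,-0.28],
    [0.2485,-0.2774,-0.28],
    [0.2485,-0.2774,-0.28],
    [0.2485,-0.2774,-0.28],
    [0.2485,-0.2774,-0.28]
  ],
  "turn": [
    [0,0,0],
    [0,0,0],
    [0,0,0],
    [0,0,0],
    [0,0,0],
    [0,0,0],
    [0,0,0],
    [0,0,0]
  ]
}}

```text
clock: 6.25
tcp_pos: [0.6079, 0.0253, 0.2085]
orientation: [-3.028, -0.821, -0.003]
contact_force: [-1.3, -0.8, -1.7]
grip_width: 0.0495
```

Run:
```python
from h import *
np.set_printoptions(precision=4,suppress=True)
o=r.get_obs();print(o['tcp_pos'],o['orientation'],o['grip_width'],o['contact_force'],o['joints'])
f=grab('wrist')
im=f['pixels'][:,:,::-1].copy()
x=(.578,.067,-.265)
c,s=np.cos(x[2]),np.sin(x[2])
for S,z in ((.088,.04),(.082,.04)):
    P=np.array([[x[0]+c*a-s*b,x[1]+s*a+c*b,z] for a,b in((-S,-S),(-S,S),(S,S),(S,-S))]); cv2.polylines(im,[proj(f,P).astype(np.int32)],True,(0,255,255))
for q in ((.5501,.1175,.126),(.6224,.103,.101),(.5258,.037,.101)):
    cv2.polylines(im,[proj(f,cyl(q,[0,0,1],0)[:40]).astype(np.int32)],True,(0,0,255))
cv2.imwrite('pics/w4.png',im)
```

```text
[0.6079 0.0253 0.2085] [-3.0283 -0.8209 -0.0034] 0.049458761734651586 [-1.3178 -0.768  -1.6761] [ 0.099   0.4239 -0.3156  1.7418  0.1476  0.9976 -1.3118]
```

View pics/w4.png

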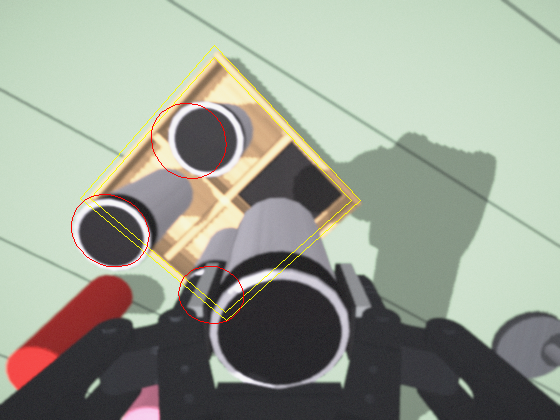

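The view shows the crate overlay within about 2 mm, the tall canister's lid on its prediction at (112,232), and the short one's lid at (206,138), a little off its estimate. The canister hangs straight in the jaws. Next I'll refine the numbers and lower it.

Run:
```python
from h import *
np.set_printoptions(precision=4,suppress=True)
o=r.get_obs();print(o['tcp_pos'],o['orientation'])
f=grab('wrist');x=(.578,.067,-.265);c,s=np.cos(x[2]),np.sin(x[2])
for a,b,u,v in((.088,.088,217,51),(.088,-.088,360,202)): print('corner',ray(f,u,v,.04)[:2],[x[0]+c*a-s*b,x[1]+s*a+c*b])
print('short',ray(f,206,138,.101),'tall',ray(f,112,232,.126))
go([.6085,.016,.16],down(.52))
```

```text
[0.6076 0.0211 0.2081] [-3.0323 -0.8159 -0.0008]
corner [0.6835 0.1203] [np.float64(0.6859761556747153), np.float64(0.12888012448039893)]
corner [ 0.6378 -0.0456] [np.float64(0.6398801244803989), np.float64(-0.0409761556747152)]
short [0.6305 0.0897 0.101 ] tall [0.5509 0.1123 0.126 ]
offset [-0.      0.0046  0.0959] turn [-0.0001  0.0003  0.0013] rows 0.9601266917085954 0.013027391502695005
```

Request:
{"name": "carry_out", "arguments": {
  "offset": [
    [0,0.0046,0.05],
    [0,0.0046,0.096],
    [0,0.0046,0.096],
    [0,0.0046,0.096],
    [0,0.0046,0.096]
  ],
  "turn": [
    [0,0,0.001],
    [0,0,0.001],
    [0,0,0.001],
    [0,0,0.001],
    [0,0,0.001]
  ]
}}

```text
clock: 6.85
tcp_pos: [0.6096, 0.0143, 0.1614]
orientation: [3.037, 0.803, 0.003]
contact_force: [0.2, 0.3, -1.2]
grip_width: 0.0494
```

Run:
```python
from h import *
np.set_printoptions(precision=4,suppress=True)
f=grab('wrist');
o=r.get_obs();print(o['tcp_pos'],o['orientation'],Rn.from_rotvec(o['orientation']).apply([0,0,1]))
fs=[f,grab('scene')]
p=mask('crate','wrist',(230,130))
im=f['pixels'][:,:,::-1].copy()
x=(.578,.067,-.265);c,s=np.cos(x[2]),np.sin(x[2])
for S,z in ((.088,.04),(.082,.04)):
    P=np.array([[x[0]+c*a-s*b,x[1]+s*a+c*b,z] for a,b in((-S,-S),(-S,S),(S,S),(S,-S))]); cv2.polylines(im,[proj(f,P).astype(np.int32)],True,(0,255,255))
for q in ((.5501,.1175,.126),(.6305,.0953,.101),(.5258,.037,.101)):
    cv2.polylines(im,[proj(f,cyl(q,[0,0,1],0)[:40]).astype(np.int32)],True,(0,0,255))
for Z in (0.,.095):
    q=o['tcp_pos']-[0,0,.0695-Z]; cv2.polylines(im,[proj(f,cyl(q,[0,0,1],0)[:40]).astype(np.int32)],True,(255,0,255))
cv2.imwrite('pics/w5.png',im)
```

```text
[0.6097 0.0146 0.1616] [3.0366 0.8032 0.0037] [ 0.0024  0.     -1.    ]
```

View pics/w5.png

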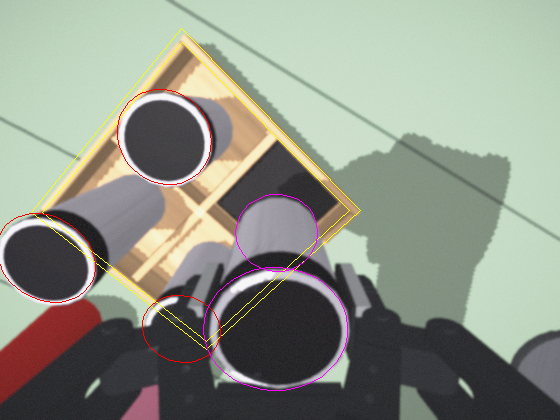

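The held canister's predicted base circle sits at (277,232), in line with the pad cell. Lowering it now.

Request:
{"name": "carry_out", "arguments": {
  "offset": [
    [-0.003,0,0.05],
    [-0.003,0,0.1],
    [-0.003,0,0.13],
    [-0.003,0,0.15],
    [-0.003,0,0.16],
    [-0.003,0,0.163],
    [-0.003,0,0.163],
    [-0.003,0,0.163]
  ],
  "turn": [
    [0,0,0],
    [0,0,0],
    [0,0,0],
    [0,0,0],
    [0,0,0],
    [0,0,0],
    [0,0,0],
    [0,0,0]
  ]
}}

```text
clock: 7.8
tcp_pos: [0.6083, 0.0144, 0.0794]
orientation: [3.037, 0.804, 0.003]
contact_force: [-0.2, -0.0, 0.2]
grip_width: 0.0493
```

Request:
{"name": "carry_out", "arguments": {
  "offset": [
    [0,0,0.002],
    [0,0,0.004],
    [0,0,0.004],
    [0,0,0.004]
  ],
  "turn": [
    [0,0,0],
    [0,0,0],
    [0,0,0],
    [0,0,0]
  ]
}}

```text
clock: 8.2
tcp_pos: [0.6086, 0.0146, 0.0792]
orientation: [3.036, 0.804, 0.004]
contact_force: [-5.2, 0.3, 16.8]
grip_width: 0.0492
```

Request:
{"name": "carry_out", "arguments": {
  "offset": [
    [0,0,-0.003],
    [0,0,-0.003],
    [0,0,-0.003],
    [0,0,-0.003],
    [0,0,-0.003],
    [0,0,-0.003],
    [0,0,-0.003]
  ],
  "turn": [
    [0,0,0],
    [0,0,0],
    [0,0,0],
    [0,0,0],
    [0,0,0],
    [0,0,0],
    [0,0,0]
  ],
  "hand": 0.1
}}

```text
clock: 8.9
tcp_pos: [0.6075, 0.0143, 0.0779]
orientation: [-3.037, -0.805, 0.0]
contact_force: [1.0, 0.5, 0.4]
grip_width: 0.0768
```

Request:
{"name": "carry_out", "arguments": {
  "offset": [
    [0,0,-0.1],
    [0,0,-0.2],
    [0,0,-0.28],
    [0,0,-0.32],
    [0,0,-0.32],
    [0,0,-0.32]
  ],
  "turn": [
    [0,0,0],
    [0,0,0],
    [0,0,0],
    [0,0,0],
    [0,0,0],
    [0,0,0]
  ],
  "hand": 0
}}

```text
clock: 9.5
tcp_pos: [0.6073, 0.0142, 0.2379]
orientation: [3.037, 0.804, 0.0]
contact_force: [-1.2, 0.8, -1.5]
grip_width: 0.0856
```

Run:
```python
from h import *
o=r.get_obs();print(o['tcp_pos'],o['orientation'],o['grip_width'])
go([.51,.085,.25],down(.52))
```

```text
[0.60733937 0.01415512 0.2379214 ] [3.03662346e+00 8.04378390e-01 1.98313229e-04] 0.0855608444671879
offset [-0.099  -0.2195 -0.0242] turn [ 0.0002 -0.     -0.0014] rows 2.4199043245305205 0.014179016016308164
```

Run:
```python
from h import *
go([.55,.115,.25],down(.52))
```

```text
offset [ 2.00e-04 -2.32e-01 -2.42e-02] turn [ 0.0002 -0.     -0.0014] rows 2.3326710669759745 0.014179016016308164
```

Request:
{"name": "carry_out", "arguments": {
  "offset": [
    [0,-0.1,-0.024],
    [0,-0.18,-0.024],
    [0,-0.232,-0.024],
    [0,-0.232,-0.024],
    [0,-0.232,-0.024],
    [0,-0.232,-0.024],
    [0,-0.232,-0.024]
  ],
  "turn": [
    [0,0,0],
    [0,0,0],
    [0,0,0],
    [0,0,0],
    [0,0,0],
    [0,0,0],
    [0,0,0]
  ]
}}

```text
clock: 10.2
tcp_pos: [0.5505, 0.1135, 0.2493]
orientation: [3.037, 0.801, -0.002]
contact_force: [-0.8, 0.4, -0.1]
grip_width: 0.0855
```

Run:
```python
from h import *
np.set_printoptions(precision=4,suppress=True)
f=grab('wrist');o=r.get_obs();print(o['tcp_pos'],o['qvel'])
L=outline_of('tall','wrist')
for d in L: print(d['score'],np.argwhere(d['region']).mean(0)[::-1],d['region'].sum())
m=mask('tall','wrist',proj(f,np.array([.55,.115,.11])))
x,e=fit([f],[m],lambda x:[cyl([x[0],x[1],.006],[0,0,1],.12)],(.55,.115),(.01,.01));print('tall',x,e)
im=f['pixels'][:,:,::-1].copy()
cv2.polylines(im,[cv2.convexHull(proj(f,cyl([*x,.006],[0,0,1],.12)).astype(np.int32))],True,(0,255,255))
cv2.polylines(im,[proj(f,cyl([.6075,.0143,.105],[0,0,1],0)[:40]).astype(np.int32)],True,(0,0,255))
cv2.imwrite('pics/w6.png',im)
go([*x,.098],down(.52))
```

```text
[0.5505 0.1137 0.2495] [-0.0019 -0.0038 -0.0069  0.0005 -0.0028 -0.0006 -0.001 ]
0.87 [279.5214 344.6417] 3930
0.72 [200.5138 306.383 ] 4352
0.4 [373.2725 172.7139] 1688
tall [0.5935 0.1367] 3.3198680877685547
offset [0.0973 0.0035 0.3035] turn [ 0.      0.0002 -0.0023] rows 3.187408060772638 0.02331996128836268
```

View pics/w6.png

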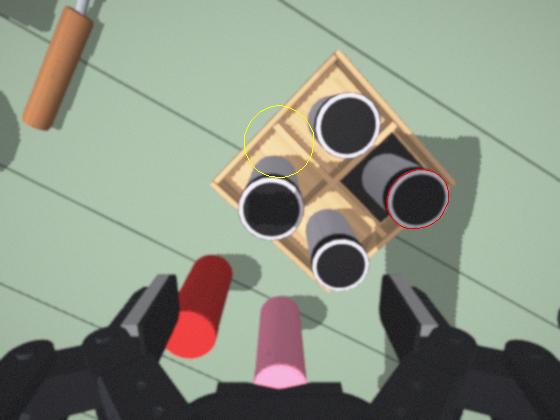

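The loose canister stands upright on the pad, with its lid on the predicted circle at (418,198). The tall lid is at (271,207). The network picked the pink and red look-alikes here, so I'll use the lid pixels instead.

Run:
```python
from h import *
np.set_printoptions(precision=4,suppress=True)
f=grab('wrist');g=f['pixels'].min(2)
m=(g<70).astype(np.uint8);m[:, :236]=0;m[:,306:]=0;m[:180]=0;m[235:]=0
n,l,s,c=cv2.connectedComponentsWithStats(m);k=l[207,271];print(s[k],c[k])
E_=cv2.fitEllipse(np.argwhere(l==k)[:,::-1][cv2.convexHull(np.argwhere(l==k)[:,::-1].astype(np.int32),returnPoints=False)[:,0]].astype(np.float32));print(E_)
for u,v in (c[k],E_[0],(271,207)): print(ray(f,u,v,.126))
x=ray(f,*E_[0],.126);print(proj(f,cyl([*x[:2],.126],[0,0,1],0)[:40]).min(0),proj(f,cyl([*x[:2],.126],[0,0,1],0)[:40]).max(0))
go([*x[:2],.096],down(.52))
```

```text
[ 246  184   54   51 2168] [272.0798 209.2232]
((271.962890625, 209.2220916748047), (50.50990295410156, 54.37458038330078), 92.99949645996094)
[0.5477 0.1176 0.126 ]
[0.5477 0.1176 0.126 ]
[0.5489 0.1191 0.126 ]
[239.073  176.9079] [304.7538 239.7441]
offset [-0.0013 -0.0083  0.3077] turn [-0.      0.0001 -0.0021] rows 3.078587401233425 0.021463395671966895
```

Request:
{"name": "carry_out", "arguments": {
  "offset": [
    [0,-0.009,0.08],
    [0,-0.009,0.16],
    [0,-0.009,0.22],
    [0,-0.009,0.28],
    [0,-0.009,0.308],
    [0,-0.009,0.308],
    [0,-0.009,0.308]
  ],
  "turn": [
    [0,0,-0.002],
    [0,0,-0.002],
    [0,0,-0.002],
    [0,0,-0.002],
    [0,0,-0.002],
    [0,0,-0.002],
    [0,0,-0.002]
  ]
}}

```text
clock: 11.1
tcp_pos: [0.5486, 0.1191, 0.097]
orientation: [-3.036, -0.809, -0.002]
contact_force: [-0.1, -0.5, 0.3]
grip_width: 0.0852
```

Request:
{"name": "carry_out", "arguments": {
  "offset": [
    [0,0,0],
    [0,0,0],
    [0,0,0],
    [0,0,0],
    [0,0,0],
    [0,0,0],
    [0,0,0],
    [0,0,0]
  ],
  "turn": [
    [0,0,0],
    [0,0,0],
    [0,0,0],
    [0,0,0],
    [0,0,0],
    [0,0,0],
    [0,0,0],
    [0,0,0]
  ],
  "hand": 1,
  "force": 60
}}

```text
clock: 11.9
tcp_pos: [0.5487, 0.1193, 0.0975]
orientation: [3.035, 0.809, 0.004]
contact_force: [-0.8, 0.4, 5.4]
grip_width: 0.0491
```

Run:
```python
from h import *
np.set_printoptions(precision=4,suppress=True)
o=r.get_obs();print(o['tcp_pos'],o['orientation'],o['grip_width'],o['contact_force'])
# camera refit from a scene/side
fs=grab('scene');print(fs['t'])
R0=Rn.from_rotvec(o['orientation']);p=o['tcp_pos']+[0,0,.17]
go(o['tcp_pos']+[0,0,.17],R0)
```

```text
[0.5487 0.1193 0.0975] [3.0354 0.809  0.0036] 0.049089824970139286 [-0.7695  0.4339  5.3999]
[-0.2097 -0.213   1.4697]
offset [ 0.0008  0.0002 -0.3401] turn [0.     0.0001 0.    ] rows 3.400693772766923 0.0005075528675981254
```

Request:
{"name": "carry_out", "arguments": {
  "offset": [
    [0,0,-0.06],
    [0,0,-0.12],
    [0,0,-0.2],
    [0,0,-0.3],
    [0,0,-0.4],
    [0,0,-0.4]
  ],
  "turn": [
    [0,0,0],
    [0,0,0],
    [0,0,0],
    [0,0,0],
    [0,0,0],
    [0,0,0]
  ]
}}

```text
clock: 12.55
tcp_pos: [0.5512, 0.1204, 0.304]
orientation: [3.035, 0.809, 0.021]
contact_force: [0.0, 1.1, -2.2]
grip_width: 0.049
```

Run:
```python
from h import *
np.set_printoptions(precision=4,suppress=True)
o=r.get_obs();print(o['tcp_pos'],o['grip_width'],o['contact_force'])
go([.53,-.35,.30],down(.52))
```

```text
[0.5512 0.1204 0.304 ] 0.04901801510191429 [ 0.0245  1.0946 -2.2437]
offset [-0.505   0.795   0.0043] turn [ 0.0024 -0.0087  0.0005] rows 9.418160821674453 0.09019527990551497
```

Request:
{"name": "carry_out", "arguments": {
  "offset": [
    [-0.05,0.08,0],
    [-0.11,0.17,0],
    [-0.16,0.25,0],
    [-0.21,0.33,0],
    [-0.26,0.41,0],
    [-0.31,0.49,0],
    [-0.36,0.57,0],
    [-0.41,0.65,0]
  ],
  "turn": [
    [0.002,-0.005,0],
    [0.002,-0.005,0],
    [0.002,-0.005,0],
    [0.002,-0.005,0],
    [0.002,-0.005,0],
    [0.002,-0.005,0],
    [0.002,-0.005,0],
    [0.002,-0.005,0]
  ]
}}

```text
clock: 13.35
tcp_pos: [0.5308, -0.2666, 0.2953]
orientation: [-3.034, -0.809, 0.014]
contact_force: [-0.0, -0.6, -3.4]
grip_width: 0.049
```

```bash
python3 -c "
from h import *
o=r.get_obs();print(o['tcp_pos'],o['joints'].round(3))
go([.53,-.35,.30],down(.52))"
```

```text
[ 0.53080601 -0.26663708  0.29533206] [ 0.489  0.313 -0.165  1.682  0.059  1.159 -0.742]
offset [-0.0845  0.1438 -0.0092] turn [-0.0025  0.0055  0.0007] rows 1.669947987935917 0.06069674026801689
```

Request:
{"name": "carry_out", "arguments": {
  "offset": [
    [-0.05,0.08,-0.009],
    [-0.0845,0.143,-0.009],
    [-0.0845,0.143,-0.009],
    [-0.0845,0.143,-0.009],
    [-0.0845,0.143,-0.009],
    [-0.0845,0.143,-0.009],
    [-0.0845,0.143,-0.009]
  ],
  "turn": [
    [-0.002,0.005,0],
    [-0.002,0.005,0],
    [-0.002,0.005,0],
    [-0.002,0.005,0],
    [-0.002,0.005,0],
    [-0.002,0.005,0],
    [-0.002,0.005,0]
  ]
}}

```text
clock: 14.05
tcp_pos: [0.5312, -0.3467, 0.3007]
orientation: [-3.035, -0.812, -0.0]
contact_force: [1.0, -1.2, -3.2]
grip_width: 0.0488
```

Run:
```python
from h import *
np.set_printoptions(precision=4,suppress=True)
f=grab('wrist');o=r.get_obs();print(o['tcp_pos'],o['qvel'].round(3))
u,v=proj(f,np.array([.593,-.3147,.06])).astype(int);print(u,v)
u0=max(0,min(560-180,u-90));v0=max(0,min(420-150,v-75));S=4
im=cv2.resize(f['pixels'][v0:v0+150,u0:u0+180,::-1],None,fx=S,fy=S,interpolation=cv2.INTER_CUBIC);print(u0,v0)
for y,col in ((-1.05,(0,255,255)),(-.6,(0,0,255))):
    x=(.593,-.3147,y)
    for P in lensm(x)+[cyl([x[0],x[1],0],[0,0,1],.008,.042)]: cv2.polylines(im,[cv2.convexHull(((proj(f,P)-[u0,v0]+.5)*S).astype(np.int32))],True,col)
    P=lensm(x)[0][:40]; cv2.polylines(im,[((proj(f,P)-[u0,v0]+.5)*S).astype(np.int32)],True,col)
cv2.imwrite('pics/w7.png',im)
```

```text
[ 0.5311 -0.347   0.3007] [ 0.004  0.001  0.007 -0.005  0.001 -0.002  0.001]
281 110
191 35
```

View pics/w7.png

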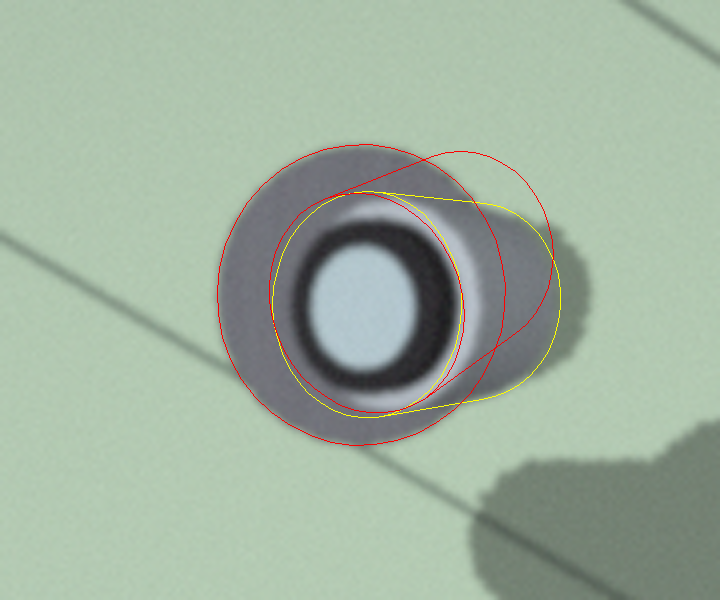

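The foot, front face and barrel all match the yellow yaw -1.05 model (glass at crop (363,307), back end near (555,290)). A final fit from this frame follows.

Run:
```python
from h import *
np.set_printoptions(precision=4,suppress=True)
f=grab('wrist');o=r.get_obs()
m=mask('camera','wrist',(281,110)).astype(np.float32);l=mask('lens','wrist',(281,110)).astype(np.float32)
print(m.sum(),l.sum(),[d['score'] for d in outline_of('lens','wrist')])
foot=lambda x:[cyl([x[0],x[1],0],[0,0,1],.008,.042)]
x1=fit([f],[np.maximum(m,l)],lambda x:lensm(x)+foot(x),(.593,-.3147,-.9),(.004,.004,.3));print('cam',x1)
print('lens',fit([f],[l],lensm,(.593,-.3147,-.9),(.004,.004,.3)))
g=f['pixels'].min(2);
n,lab=cv2.connectedComponents((g>150).astype(np.uint8));k=lab[35+307//4,191+363//4];gl=(lab==k).astype(np.float32)
c=np.argwhere(gl).mean(0)[::-1];print('glass',gl.sum(),c,ray(f,*c,.11))
print('glass',fit([f],[gl],lambda x:[cyl([x[0],x[1],.11],view(x[2]),1e-4,x[3])],(.593,-.3147,-1.,.013),(.004,.004,.3,.002)))
```

```text
4697.0 2890.0 [0.71]
cam (array([ 0.5926, -0.3136, -1.0637]), np.float64(0.03143569454550743))
lens (array([ 0.5944, -0.3177, -1.0509]), np.float64(0.1456531137228012))
glass 568.0 [280.9437 111.1725] [ 0.5928 -0.3146  0.11  ]
glass (array([ 0.5926, -0.3145, -0.9778,  0.0124]), np.float64(0.036201585084199905))
```

```bash
cat >> h.py <<'E'
LENS=np.array([.5927,-.3142,.11]);VW=view(-1.06)
def final(back,L=.0915):
    R=down(.52);a,_=Rn.align_vectors([-VW],[[0,0,-1.]])
    ax=np.cross([0,0,-1.],-VW);ang=np.arcsin(np.linalg.norm(ax));a=Rn.from_rotvec(ax/np.linalg.norm(ax)*ang)
    return LENS+VW*(.12+L+back),a*R
E
python3 - <<'E'
from h import *
np.set_printoptions(precision=4,suppress=True)
p,R=final(.06);print(p,R.apply([0,0,1]),-VW)
go(p,R)
E
```

```text
[ 0.5263 -0.1958  0.3451] [ 0.2444 -0.4362 -0.866 ] [ 0.2444 -0.4362 -0.866 ]
offset [ 0.1436 -0.2681 -0.0888] turn [-0.349  -0.0035  0.0008] rows 3.1684111146509926 3.4898156851574433
```

Request:
{"name": "carry_out", "arguments": {
  "offset": [
    [0.06,-0.09,-0.06],
    [0.1,-0.18,-0.0888],
    [0.1436,-0.2681,-0.0888],
    [0.1436,-0.2681,-0.0888],
    [0.1436,-0.2681,-0.0888],
    [0.1436,-0.2681,-0.0888],
    [0.1436,-0.2681,-0.0888],
    [0.1436,-0.2681,-0.0888]
  ],
  "turn": [
    [0,0,0],
    [-0.05,0,0],
    [-0.12,-0.001,0],
    [-0.2,-0.002,0],
    [-0.27,-0.003,0],
    [-0.349,-0.0035,0.001],
    [-0.349,-0.0035,0.001],
    [-0.349,-0.0035,0.001]
  ]
}}

```text
clock: 15.1
tcp_pos: [0.5262, -0.1956, 0.3451]
orientation: [2.543, 0.677, 0.173]
contact_force: [-0.8, -0.9, -3.1]
grip_width: 0.0489
```

Run:
```python
from h import *
np.set_printoptions(precision=4,suppress=True)
o=r.get_obs();print(o['tcp_pos'],Rn.from_rotvec(o['orientation']).apply([0,0,1]),o['joints'],o['grip_width'])
go(*final(.06));go(*final(0))
```

```text
[ 0.5262 -0.1956  0.3451] [ 0.2429 -0.4341 -0.8675] [ 0.2193  0.0633 -0.234   1.9719  0.5952  0.9322 -1.3826] 0.04885187199426577
offset [0.0002 0.0004 0.0001] turn [-0.002   0.0002  0.0001] rows 0.0045954017744770335 0.019995346407165927
offset [0.0002 0.0008 0.1201] turn [-0.002   0.0002  0.0001] rows 1.2010374281207508 0.019995346407165927
```

Clear and well tracked, so I'll move in the last 60 mm slowly and check with all the cameras.

Request:
{"name": "carry_out", "arguments": {
  "offset": [
    [0,0,0.03],
    [0,0,0.06],
    [0,0,0.085],
    [0,0.001,0.105],
    [0,0.001,0.115],
    [0,0.001,0.12],
    [0,0.001,0.12],
    [0,0.001,0.12]
  ],
  "turn": [
    [-0.002,0,0],
    [-0.002,0,0],
    [-0.002,0,0],
    [-0.002,0,0],
    [-0.002,0,0],
    [-0.002,0,0],
    [-0.002,0,0],
    [-0.002,0,0]
  ]
}}

```text
clock: 15.9
tcp_pos: [0.5415, -0.2223, 0.2938]
orientation: [2.538, 0.675, 0.177]
contact_force: [0.7, 0.8, -2.0]
grip_width: 0.0487
```

Run:
```python
from h import *
np.set_printoptions(precision=4,suppress=True)
tiles=[]
for n in('scene','side','wrist'):
    f=grab(n);o=r.get_obs();p=o['tcp_pos'];R=Rn.from_rotvec(o['orientation']);ax=-R.apply([0,0,1]);b=p-ax*.0915
    if n=='scene': print(p,o['qvel'].round(3),'base in lens frame',b-LENS,(b-LENS)@VW,np.linalg.norm((b-LENS)-VW*((b-LENS)@VW)),np.degrees(np.arccos(ax@VW)))
    im=f['pixels'][:,:,::-1].copy();c=proj(f,b+ax*.06).astype(int)
    S={'scene':4,'side':4,'wrist':1}[n]
    w,h=(100,150) if S==4 else (400,420)
    u0,v0=(max(0,c[0]-50),max(0,c[1]-70)) if S==4 else (80,0)
    im=cv2.resize(im[v0:v0+h,u0:u0+w],None,fx=S,fy=S,interpolation=cv2.INTER_CUBIC)
    for P,col in((cyl(b,ax,.12),(0,255,255)),(lensm([*LENS[:2],-1.06])[0],(0,0,255))):
        cv2.polylines(im,[cv2.convexHull(((proj(f,P)-[u0,v0]+.5)*S).astype(np.int32))],True,col)
        cv2.polylines(im,[((proj(f,P[:40])-[u0,v0]+.5)*S).astype(np.int32)],True,col)
    if S==4: tiles.append(im)
    cv2.imwrite('pics/z_%s.png'%n,im)
cv2.imwrite('pics/z.png',np.hstack(tiles))
```

```text
[ 0.5415 -0.2223  0.2939] [-0.001 -0.004 -0.001  0.     0.003 -0.    -0.001] base in lens frame [-0.0286  0.0518  0.1048] 0.12035184307200113 0.0012006767177365446 0.203689089867761
```

View pics/z.png

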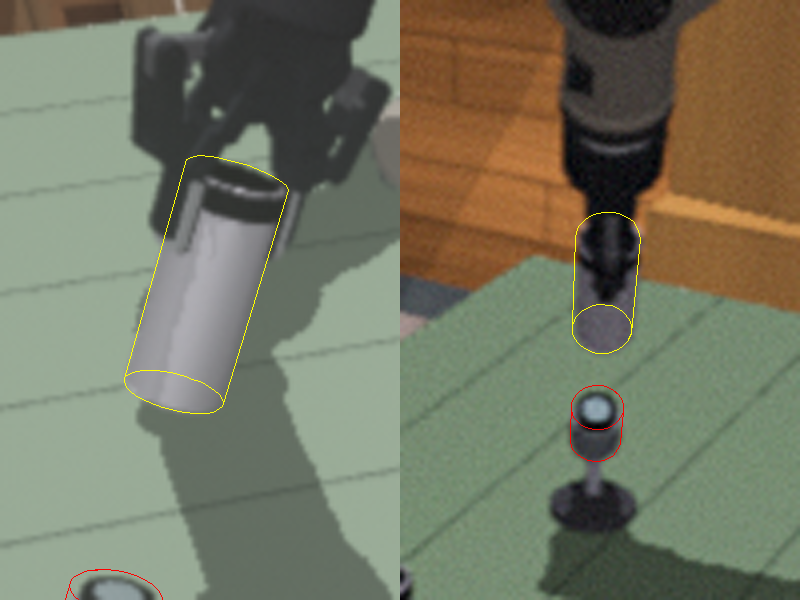

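View pics/z_wrist.png

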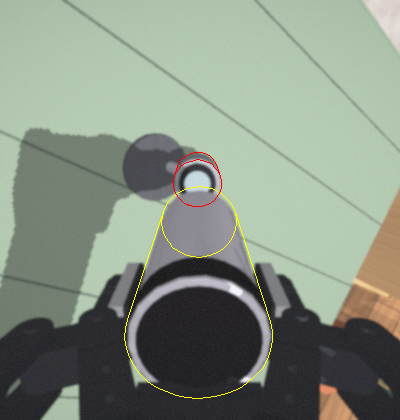

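```bash
python3 -c "
from h import *
f=grab('scene');cv2.imwrite('pics/end.png',cv2.resize(f['pixels'][150:320,100:460,::-1],None,fx=2,fy=2))"
```

```text
(no output)
```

View pics/end.png

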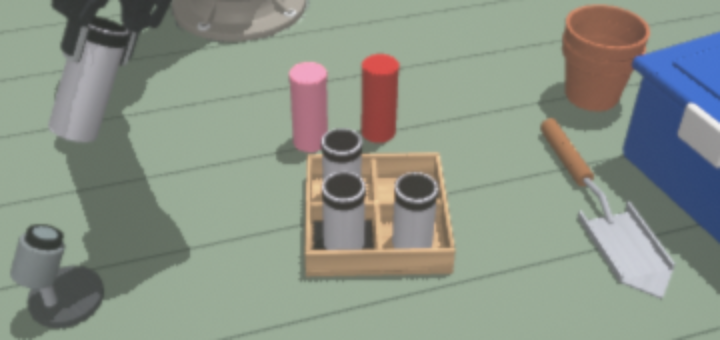

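The final picture shows three canisters upright in the crate, with the packed one on the pad at (343,212). The tall one is held over the camera, and the pots, trowel and look-alikes are where they were.

```bash
python3 -c "
from h import *
print(r.hand_in(), r.get_obs()['tcp_pos'], r.get_obs()['grip_width'])"
```

```text
the job is handed in; nothing more can be done
the job is handed in; nothing more can be done
```

The job is done and handed in at about 16 s of the 51 s allowed. I set the loose canister down on the rubber pad and let go only after feeling contact (about 17 N at the wrist). Then I lifted the tall canister out of its cell and held it in front of the inspection camera.

**Hold pose:** From the arm's reported pose and my fitted lens position, the base is 120.4 mm from the lens, about 1.2 mm off centre and 0.2° off its axis. The arm was steady. The overlays from the side and wrist cameras agree; in the scene view the base matches, but the lid looked up to about 4 pixels off, partly hidden by the gripper.

**Crate and surroundings:** The last picture shows three canisters upright in the crate. The camera, pots, trowel and the pink and red look-alikes have not moved.

**Checks that disagreed:**
- **Camera turn:** my estimates ranged from -0.98 to -1.06 rad in the final close view. An earlier outline fit was well off, at about -1.4 or -0.1 depending on the model. I used -1.06, which matched the overhead view.
- **Tall canister:** from above, the network picked the look-alikes instead of the tall canister, so I located its lid directly from the image.

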